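# Knock the roll pin home and hold the jig cover down on it

## Robot

A 7-joint arm with a two-finger parallel gripper is mounted at the origin on the work surface. World frame = base frame: x ahead of the robot, y to its left, z up, the work surface at z = 0. Lengths are in m, angles in rad, forces in N, time in s.
With the tool pointing down it reaches from about 0.4 to 0.9 m from the base axis. Payload 5.5 kg.
Tool frame: the origin (TCP) lies at the very end of the fingers, on their centre line; the grasp point (between the pads) lies 19 mm behind it (robot.grip_point_offset is the distance from the TCP to the grasp point, in m); z points along the fingers, y is the line along which they close (so a half turn about z gives the same grasp; the last joint's range is limited). The gripper opens to 85 mm and grips with 20 to 120 N. Pads are 22 mm wide; open, the fingers measure 114 mm over their backs; the gripper's body (76 mm by 85 mm) begins 54 mm behind the grasp point. The pads swing forward as they close: fully open they stand 13 mm farther back than shut.
Start: joints at [-0.931, 0.501, -0.427, 1.55, 0.221, 1.138, -0.21], TCP at [0.239, 0.604, 0.231] pointing down, gripper open.
Joint ranges: [-2.88, 2.88], [-0.31, 2.03], [-1.54, 1.56], [0.2, 2.42], [-1.41, 4.55], [0.19, 2.02], [-2.57, 2.57]. Speed limits (rad/s): [2.57, 2.57, 3.14, 3.14, 3.14, 3.14, 3.14].

## Interface

Orientations are given as a unit quaternion [w, x, y, z].
In Python, from bench import robot, optics gives the robot as it stands. The module is installed in compiled form; this text tells all that it offers.
- The arm moves only by the tool play_rows, never from a script. Its argument "series" is one flat list of numbers, 7 for each row, row after row: the shift along the tool's x, y, z scaled (see below), then the turn, a rotation vector about the tool's x, y, z scaled (see below), then the opening, from 0 (shut) to 1 (fully open). A call has 1 to 5 rows; each row is the pose to reach, as a shift and turn from the pose commanded when the call began, along the tool's axes at that moment, turning the shorter way round; what a row does not reach only later rows make up. The controller multiplies each number of a shift by 0.5 m and each number of a turn by 360 degrees. A row lasts 1/10 s, in which the tool goes at most 50 mm and 8.59 degrees, less where a joint would pass 70% of its speed; a pose out of reach is approached as far as the arm can. A call with a number of a shift or a turn outside -1 to 1 is refused whole. A call with a gripper value outside its range is refused whole. The fingers move at their own pace and stop on an object; "force" is the grip in N (left out, the last holds). Time passes only in rows, so rows that repeat a pose let the fingers close. It gives the time, the measured TCP pose, the force, the opening and the grip force at its end, in the units of the state.
- robot.get_obs(): the state, without advancing time (a new reading comes with each control period).
- optics.capture(name): name is "scene" or "top" or "wrist"; returns (picture, depth): 384x512x3 uint8, blue, green, red; 384x512 float32, m along the optical axis (not along the pixel's ray), 0 where there is no reading.
- optics.get_calibration(name): a dict with "fx", "fy", "cx", "cy" (pixels), "xyz" and "orientation" of the camera in the world; the wrist camera has in their place "mount" (4x4, takes a point from camera to tool coordinates, whose origin is the TCP and whose axes are the flange's). Camera axes: x right, y down, z forward; pixel columns grow to the right and rows downward; lengths in m; the calibration is good to about 2 mm. A picture is of the moment at which its call begins: read the wrist's pose just before it. get_calibration takes no time and is no camera call.
- robot.hand_in(): hands the job in; it is judged then, once.
The state is a dict: "clock": time; "q": joint angles; "joint_vel": joint speeds; "joint_efforts": joint torques, N m; "tcp_pos": TCP position; "tool_rot": TCP orientation; "contact_force": force on the tool from outside, world axes, zero at the start; "moment": the same for the moment, N m; "finger_gap": finger opening in m; "grip_force": force on a finger pad.
Only numpy, scipy, OpenCV 4.12 (cv2) and the standard library are available. Lean on these libraries where they do the work, as an engineer would, in place of code of your own. Each camera call takes 0.05 s, during which the arm holds its last target. There are 200 camera calls.

## Task

Using the orange mallet and not the hand, knock the brass pin of the green fixture fully home before you move the cover, then put the mallet down on the table well clear of the fixture. Take the aluminium jig cover by its handle, touch it down on the fixture a finger's width (10 to 20 mm) short of the pin and slide it across, square with the fixture, until the hidden hole in its underside drops over the pin. Press it down flush on the steel seat against the red sprung pads and finish while still holding it pressed down, leaving the other gauges and tools where they are.

Things in the scene. Friction and masses are not known exactly. Their poses are not given: they have to be found in the camera images.
- seat (a point): Centre of the steel seat face on top of the fixture, 40 mm above the table: a fixed green base 150 x 120 mm (x by y, 40 mm high, with a 12 mm high foot sticking 20 mm out at both x ends) with a steel top. x along the 150 mm side, z up. The brass pin rises out of this point. Two red sprung pads (each 70 mm along x, 14 mm across y, centred 36 mm to either side in y) stand 5 mm above the seat. May be turned up to 0.35 rad.
- pin (a joint): How far the brass roll pin has been driven down, m: 0 stands up 22 mm above the seat, 0.012 fully home (10 mm above the seat). Starts between 0 and 0.003. It is a tight fit: a steady 7 N or more moves it, and it stays where it is left. At the end of its travel it stops hard.
- pin_top (a point): Centre of the top of the brass pin, 12 mm in diameter with a rounded edge, vertical; moves down with it.
- lift_pads (a joint): How far the two red sprung pads (they move as one) are pressed down, m: 0 up, 5 mm above the seat; 0.005 level with the seat. The springs push up with 9 N at 0 and 15 N at 0.005, more than the cover weighs, so the cover must be held down.
- mallet_grip (a point): Grip point on the mallet's light wooden handle, half-way up it, 45 mm from the axis of the head. The handle is 18 mm wide, 22 mm high, 132 mm long from the head's axis and level, its middle 30 mm above the table. The mallet stands on one black face of its head; z up, x from the grip towards the head. Mallet about 240 g.
- mallet_head (a point): Centre of the mallet's head: an upright orange cylinder with two black round faces, 36 mm in diameter and 60 mm tall, so its striking face is 30 mm below this point. Same axes as mallet_grip.
- cover_grip (a point): Middle of the black bridge handle of the aluminium jig cover, the bar 90 mm long along the cover's x, 18 mm wide, 22 mm high, its middle 47 mm above the cover's underside. The plate is 120 x 90 x 18 mm (x by y by z), z up; the free gap between the plate and the bar is 18 mm. Cover about 400 g (280 to 560 g). The cover may go on either way round.
- cover_hole (a point): Centre of the mouth of the blind hole in the cover's underside, in the middle of the plate and straight below cover_grip: 15 mm in diameter, 13 mm deep, chamfered, hidden from above. Lies in the plane of the underside.
- fixture: The green fixture; origin at the table under its centre, 40 mm below point seat, same axes.
- ring_gauge: Bystander, leave alone: loose steel ring gauge 64 mm across, 22 mm high; origin under its centre.
- vblock: Bystander: loose dark steel V-block 70 x 50 x 44 mm; origin under its centre.
- plug_gauge: Bystander: loose plug gauge standing upright, 28 mm across, 100 mm high, blue on top; origin under its centre.
- screwdriver: Bystander: loose screwdriver lying on the table to the robot's left; origin under its middle.
- cleaner: Bystander: loose blue bottle, 60 mm across, 160 mm high; origin under its centre.
Mind the look-alikes: they are no part of the job. Of the things like the part that bears cover_grip, leave any that is pink or purple; of the rest the larger one is meant.

How it is judged:
On the way, in this order (a step that is already met when the one before it is completed fails the run):
1. the pin is home (within 1.5 mm) while the cover has not been moved yet (30 mm) (value of joint pin above 0.0105 m and distance of cover_grip from where it was at the start of the episode below 0.03 m), for 0.1 s.
2. the mallet is down on the table, clear of the fixture, and let go (height (world z) of mallet_head below 0.045 m and horizontal distance between mallet_head and seat above 0.12 m and contact force between the fingers and mallet below 0.2 N), for 0.2 s.
3. the cover touches the fixture with its hole 6 to 50 mm off the pin ((contact force between cover and pin above 0.5 N or contact force between cover and lift_pads above 0.5 N or contact force between cover and fixture above 0.5 N) and horizontal distance between cover_hole and pin_top between 0.006 and 0.05 m), for 0.05 s.
4. the cover has dropped over the pin (horizontal distance between cover_hole and pin_top below 0.003 m and z of cover_hole in the frame of seat below 0.007 m), for 0.1 s.
At the end, for the whole second after the job is handed in: Pin home within 1.5 mm; cover hole within 3 mm of the pin axis, underside within 1.8 mm of the seat, level (0.04 rad), square either way round (0.14 rad), pads down 3.5 mm or more, fingers still on the cover; mallet free on the table, over 120 mm from the pin (all of step 2 and value of joint pin above 0.0105 m and value of joint lift_pads above 0.0035 m and horizontal distance between cover_hole and pin_top below 0.003 m and z of cover_hole in the frame of seat below 0.0018 m and angle between cover_grip's own z axis and vertical below 0.04 rad and angle between the x axis of cover_grip and the x axis of seat, either way round below 0.14 rad and contact force between the fingers and cover above 1 N and contact force between mallet and cover below 0.1 N); the arm keeps its last pose, push and grip.
It fails at once if the pin is pushed by the hand (contact force between any of the fingers, the arm and pin above 1 N).
It fails at once if a bystander is pushed more than 40 mm away (distance of any of ring_gauge, vblock, plug_gauge, screwdriver, cleaner from where it was at the start of the episode above 0.04 m).
It also fails if it takes over 67 s, if anything falls off the work surface, if the arm or the gripper's body presses on something with over 40 N, if the wrist force passes 120 N, or if a joint passes its speed limit or range.

## Working session

There is one attempt and no reset: what is moved stays moved. The work goes in short steps, Python scripts to look and compute and a tool call to move; the robot and the scene stay as the last step left them, time stands still between calls to the robot, and variables do not carry over. Pictures are saved under pics/ and viewed, at most 10 in all, crops included, and the job is handed in when it is done.

Besides the shell and the picture viewer there is one more tool, called after ">>>" in YAML: its name, and indented under it one key for each argument. play_rows: Moves the arm, as the interface text tells. Its arguments: {"type":"object","properties":{"series":{"type":"array"},"force":{"type":"number"}},"required":["series"]}

```bash
mkdir -p pics; cat > h.py <<'E'
import numpy as np, cv2
from scipy.spatial.transform import Rotation as R
from bench import robot, optics
def rot(q): return R.from_quat([q[1],q[2],q[3],q[0]])
def cam(n):
    c=optics.get_calibration(n)
    K=(c["fx"],c["fy"],c["cx"],c["cy"])
    if n=="wrist":
        o=robot.get_obs(); T=np.eye(4); T[:3,:3]=rot(o["tool_rot"]).as_matrix(); T[:3,3]=o["tcp_pos"]
        T=T@np.array(c["mount"])
    else:
        T=np.eye(4); T[:3,:3]=rot(c["orientation"]).as_matrix(); T[:3,3]=c["xyz"]
    return K,T
def shot(n):
    K,T=cam(n); im,d=optics.capture(n); return im,d,K,T
def cloud(d,K,T):
    v,u=np.mgrid[:d.shape[0],:d.shape[1]]
    p=np.stack([(u-K[2])/K[0]*d,(v-K[3])/K[1]*d,d],-1)
    return p@T[:3,:3].T+T[:3,3]
def plane(px,z,K,T):
    px=np.atleast_2d(px).astype(float)
    r=np.stack([(px[:,0]-K[2])/K[0],(px[:,1]-K[3])/K[1],np.ones(len(px))],-1)@T[:3,:3].T
    return T[:3,3]+r*((z-T[2,3])/r[:,2])[:,None]
E
cat > a.py <<'E'
from h import *
for n in ("scene","top"):
    im,d,K,T=shot(n); cv2.imwrite(f"pics/{n}0.png",im); np.savez(f"{n}0.npz",im=im,d=d,K=K,T=T)
    print(n,K,T.round(3).tolist(),(d>0).mean())
o=robot.get_obs(); print(o)
E
python3 a.py; python3 -c "
import cv2,numpy as np
a=cv2.imread('pics/scene0.png');b=cv2.imread('pics/top0.png')
cv2.imwrite('pics/top_s.png',cv2.resize(b,(768,576)))"
```

```text
scene (389.6933923383284, 389.6933923383284, 258.63933659796675, 200.2109026756084) [[-0.105, 0.561, -0.821, 1.314], [0.994, 0.059, -0.087, 0.143], [-0.0, -0.826, -0.564, 0.663], [0.0, 0.0, 0.0, 1.0]] 0.99615478515625
top (494.01661564602546, 494.01661564602546, 266.8232868053432, 194.43863543653092) [[0.022, -0.98, 0.196, 0.263], [-1.0, -0.02, 0.009, 0.059], [-0.005, -0.197, -0.98, 1.275], [0.0, 0.0, 0.0, 1.0]] 0.9960072835286459
{'clock': 0.1, 'q': array([-0.93081928,  0.50177511, -0.42683655,  1.55134401,  0.22080201,
        1.13831725, -0.21028683]), 'joint_vel': array([ 0.00055717, -0.00282201, -0.00156537, -0.00305151, -0.00050885,
       -0.00017742, -0.00164356]), 'joint_efforts': array([-1.16096920e-02, -5.70806658e+01, -5.83880022e+00, -2.81749141e+01,
        1.04229429e-02,  5.54035942e-03,  1.42865670e-05]), 'tcp_pos': array([0.23893948, 0.60380976, 0.23035306]), 'tool_rot': array([-2.03863582e-04,  1.87233100e-01,  9.82315107e-01, -8.69489887e-04]), 'contact_force': array([ 0.04347893, -0.52682576,  0.11340841]), 'moment': array([ 0.01672059,  0.0136132 , -0.03533645]), 'grip_force': 0.0, 'finger_gap': 0.08512978777766574}
```

View pics/top_s.png

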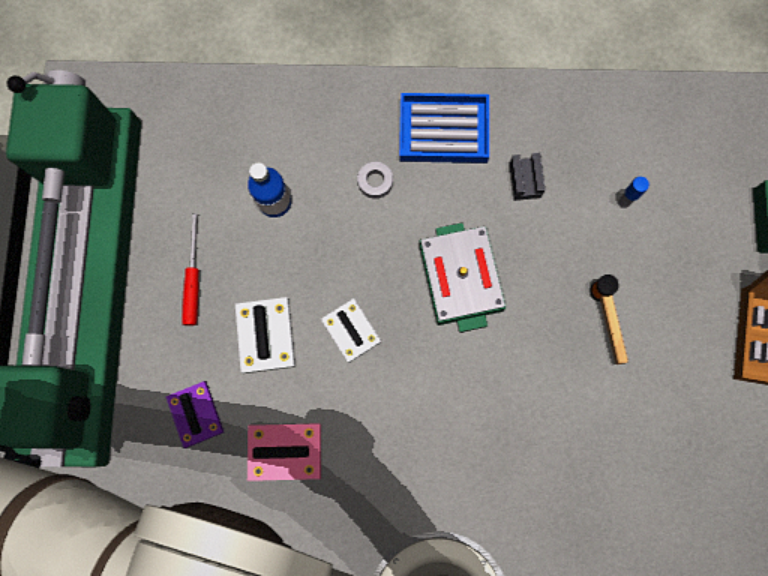

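View pics/scene0.png

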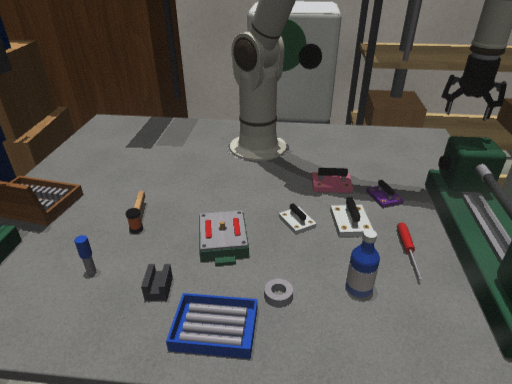

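Top picture (768x576): the fixture is at (462,272), the mallet head at (606,287) with its handle to (621,360), and the bystanders are further up and left. There are four cover-like plates: large white (265,335), small white (350,330), purple (193,413) and pink (285,452). Pink and purple are excluded, so the larger remaining plate, white at (265,335), is the one meant. I'll measure it and confirm with a crop.

```bash
cat > m.py <<'E'
from h import *
f=np.load("top0.npz"); im,d,K,T=f["im"],f["d"],f["K"],f["T"]; P=cloud(d,K,T)
hsv=cv2.cvtColor(im,cv2.COLOR_BGR2HSV); H,S,V=[hsv[...,i].astype(int) for i in range(3)]
def blob(mask,box):
    m=np.zeros(mask.shape,np.uint8); x0,y0,x1,y1=[int(b*2/3) for b in box]; m[y0:y1,x0:x1]=mask[y0:y1,x0:x1]; return m>0
def rep(n,m,z):
    v,u=np.nonzero(m); W=plane(np.c_[u,v],z,K,T)[:,:2]
    r=cv2.minAreaRect(W.astype(np.float32)*1000)
    c,s,V_=np.linalg.svd(W-W.mean(0),full_matrices=False)
    print(n,"n",len(u),"cen",W.mean(0).round(4),"rect",np.round(r[0],1),np.round(r[1],1),"rectang",round(r[2],1),"axis deg",round(np.degrees(np.arctan2(V_[0,1],V_[0,0]))%180,1),"z med",np.median(P[m][:,2]).round(4))
red=((H<8)|(H>172))&(S>150)&(V>90)
rep("padL",blob(red,(425,240,460,310)),.045); rep("padR",blob(red,(462,235,500,300)),.045); rep("pads",blob(red,(425,235,500,310)),.045)
brass=(H>12)&(H<35)&(S>110)&(V>60)
rep("pin",blob(brass,(450,255,475,290)),.061)
steel=(P[...,2]>.033)&(P[...,2]<.07); rep("fixt",blob(steel,(405,215,520,340)),.04)
rep("coverplate",blob((P[...,2]>.01)&(P[...,2]<.03),(225,285,305,385)),.018)
rep("covertop",blob((P[...,2]>.01),(225,285,305,385)),.018)
rep("bar",blob((V<60)&(P[...,2]>.045),(225,285,305,385)),.058)
rep("smallplate",blob((P[...,2]>.008),(315,290,390,370)),.012)
rep("head",blob((V<50)&(P[...,2]>.05),(580,265,635,310)),.06)
rep("handle",blob((H>10)&(H<30)&(S>80)&(P[...,2]>.025)&(P[...,2]<.05),(590,300,635,370)),.041)
a=cv2.resize(im[180:330,100:350],None,fx=3,fy=3,interpolation=cv2.INTER_CUBIC); cv2.imwrite("pics/crop1.png",a)
E
python3 m.py
```

```text
padL n 135 cen [5.379e-01 4.000e-04] rect [5.383e+02 4.000e-01] [68.9 12.8] rectang 13.4 axis deg 13.1 z med 0.0449
padR n 136 cen [ 0.5544 -0.0695] rect [554.3 -69.4] [68.6 13.1] rectang 13.0 axis deg 13.8 z med 0.045
pads n 271 cen [ 0.5462 -0.0347] rect [546.4 -34.5] [68.9 84.8] rectang 13.0 axis deg 103.2 z med 0.0449
pin n 22 cen [ 0.5453 -0.0341] rect [545.5 -32.9] [10.7 14.5] rectang 46.5 axis deg 154.7 z med 0.0587
fixt n 2543 cen [ 0.5449 -0.0333] rect [544.8 -33. ] [149. 119.] rectang 13.2 axis deg 12.9 z med 0.0406
coverplate n 1353 cen [0.4342 0.3014] rect [435.6 302.8] [121.   90.7] rectang 8.6 axis deg 7.2 z med 0.0179
covertop n 1660 cen [0.4353 0.3027] rect [445.8 309.6] [128. 156.] rectang 87.1 axis deg 9.0 z med 0.0186
bar n 244 cen [0.4342 0.3005] rect [434.3 300.4] [88.8 17.5] rectang 8.6 axis deg 8.9 z med 0.0571
smallplate n 891 cen [0.4472 0.1557] rect [426.  161.7] [145.3 109.8] rectang 30.6 axis deg 34.0 z med 0.0141
head n 160 cen [ 0.5259 -0.2748] rect [ 525.2 -275.1] [33.2 35. ] rectang 44.0 axis deg 123.4 z med 0.0598
handle n 341 cen [ 0.451  -0.2894] rect [ 451.  -289.1] [110.3  20.3] rectang 12.0 axis deg 12.1 z med 0.0402
```

```bash
ls pics
```

```text
crop1.png
scene0.png
top0.png
top_s.png
```

View pics/crop1.png

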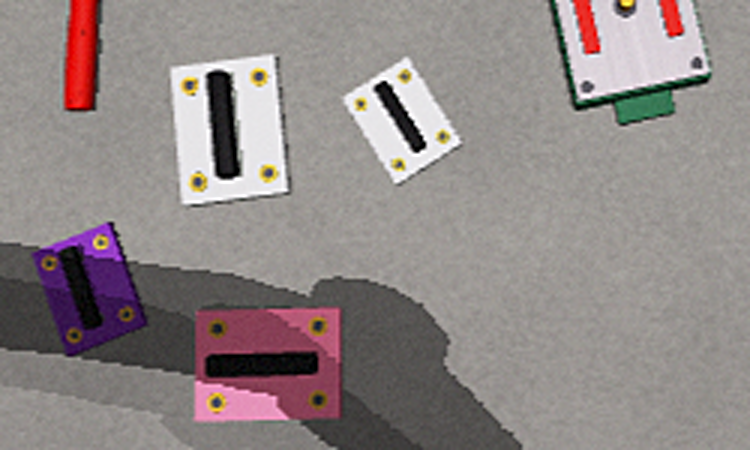

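Crop: the large white plate at (230,130) with a black bar measures 121 x 91 mm, which matches. The other white plate at (400,120) is clearly smaller. The fixture is at (0.5455,-0.0337) with yaw 13.2°. Next I'll plan the move to the mallet.

```bash
cat > plan.py <<'E'
from h import *
import sys, json
# usage: plan.py '[[x,y,z,toolY_deg],...]' [start pose x y z ang] : splits into calls
def down(a):  # tool y at angle a (deg), z down
    a=np.radians(a); y=np.array([np.cos(a),np.sin(a),0]); z=np.array([0,0,-1.]); return R.from_matrix(np.c_[np.cross(y,z),y,z])
def ang(r): y=r.as_matrix()[:,1]; return np.degrees(np.arctan2(y[1],y[0]))
o=robot.get_obs(); p=np.array(o["tcp_pos"]); r=rot(o["tool_rot"]); print("t",round(o["clock"],2),"at",p.round(4),"ang",round(ang(r),2),"F",o["contact_force"].round(1),"gap",round(o["finger_gap"],4),"q",o["q"].round(2))
a=ang(r)
for w in json.loads(sys.argv[1]) if len(sys.argv)>1 else []:
    q=np.array(w[:3]); n=max(1,int(np.ceil(max(np.linalg.norm(q-p)/.245,abs(w[3]-a)/42)-1e-6)))
    for i in range(1,n+1):
        tp=p+(q-p)/n; ta=a+(w[3]-a)/(n-i+1); tr=down(ta)
        s=r.inv().apply(tp-r.apply([0,0,0])-p) if False else r.inv().apply((q-p)/(n-i+1))
        rv=(r.inv()*tr).as_rotvec()/(2*np.pi)
        print("  shift",(s/.5).round(4),"turn",rv.round(4)); p=p+(q-p)/(n-i+1); r=tr; a=ta
E
python3 plan.py '[[0.5,0.1,0.23,10],[0.4815,-0.2835,0.15,-78],[0.4815,-0.2835,0.011,-78]]'
```

```text
t 0.1 at [0.2389 0.6038 0.2304] ang 68.42 F [ 0.  -0.5  0.1] gap 0.0851 q [-0.93  0.5  -0.43  1.55  0.22  1.14 -0.21]
  shift [-0.2854 -0.2483  0.0007] turn [-0.0003  0.      0.0541]
  shift [-3.518e-01 -1.390e-01  2.000e-04] turn [0.     0.     0.0541]
  shift [-3.78e-01 -1.37e-02  2.00e-04] turn [0.     0.     0.0541]
  shift [-0.2496 -0.0565  0.0533] turn [0.     0.     0.0815]
  shift [-0.2453  0.073   0.0533] turn [0.     0.     0.0815]
  shift [-0.1781  0.1838  0.0533] turn [0.     0.     0.0815]
  shift [0.    0.    0.278] turn [0. 0. 0.]
```

>>> play_rows:
  series: [-0.2854,-0.2483,0.0007,0,0,0.0541,1,-0.2854,-0.2483,0.0007,0,0,0.0541,1,-0.2854,-0.2483,0.0007,0,0,0.0541,1,-0.2854,-0.2483,0.0007,0,0,0.0541,1,-0.2854,-0.2483,0.0007,0,0,0.0541,1]

```text
clock: 0.6
tcp_pos: [0.3304, 0.43, 0.2303]
tool_rot: [0.002, 0.355, 0.935, -0.002]
contact_force: [1.6, -0.2, 0.6]
finger_gap: 0.0859
grip_force: 0.0
```

>>> play_rows:
  series: [-0.352,-0.139,0,0,0,0.0541,1,-0.352,-0.139,0,0,0,0.0541,1,-0.352,-0.139,0,0,0,0.0541,1,-0.352,-0.139,0,0,0,0.0541,1,-0.352,-0.139,0,0,0,0.0541,1]

```text
clock: 1.1
tcp_pos: [0.416, 0.2628, 0.2306]
tool_rot: [0.001, 0.508, 0.861, -0.001]
contact_force: [0.3, -0.7, -0.8]
finger_gap: 0.0856
grip_force: 0.0
```

>>> play_rows:
  series: [-0.378,-0.0137,0,0,0,0.0541,1,-0.378,-0.0137,0,0,0,0.0541,1,-0.378,-0.0137,0,0,0,0.0541,1,-0.378,-0.0137,0,0,0,0.0541,1,-0.378,-0.0137,0,0,0,0.0541,1]

```text
clock: 1.6
tcp_pos: [0.5025, 0.0952, 0.2308]
tool_rot: [0.001, 0.646, 0.763, -0.001]
contact_force: [0.1, 0.5, 0.8]
finger_gap: 0.0856
grip_force: 0.0
```

>>> play_rows:
  series: [-0.25,-0.0565,0.0533,0,0,0.0815,1,-0.25,-0.0565,0.0533,0,0,0.0815,1,-0.25,-0.0565,0.0533,0,0,0.0815,1,-0.25,-0.0565,0.0533,0,0,0.0815,1,-0.25,-0.0565,0.0533,0,0,0.0815,1]

```text
clock: 2.1
tcp_pos: [0.4938, -0.0267, 0.2038]
tool_rot: [-0.0, 0.816, 0.578, -0.0]
contact_force: [-0.5, 0.2, -0.3]
finger_gap: 0.0853
grip_force: 0.0
```

>>> play_rows:
  series: [-0.245,0.073,0.0533,0,0,0.0815,1,-0.245,0.073,0.0533,0,0,0.0815,1,-0.245,0.073,0.0533,0,0,0.0815,1,-0.245,0.073,0.0533,0,0,0.0815,1,-0.245,0.073,0.0533,0,0,0.0815,1]

```text
clock: 2.6
tcp_pos: [0.4884, -0.1539, 0.1773]
tool_rot: [-0.0, 0.935, 0.354, -0.0]
contact_force: [-0.4, 1.0, 0.1]
finger_gap: 0.0856
grip_force: 0.0
```

>>> play_rows:
  series: [-0.178,0.184,0.0533,0,0,0.0815,1,-0.178,0.184,0.0533,0,0,0.0815,1,-0.178,0.184,0.0533,0,0,0.0815,1,-0.178,0.184,0.0533,0,0,0.0815,1,-0.178,0.184,0.0533,0,0,0.0815,1]

```text
clock: 3.1
tcp_pos: [0.4827, -0.2815, 0.1505]
tool_rot: [-0.001, 0.994, 0.106, -0.0]
contact_force: [-0.7, 0.3, 0.2]
finger_gap: 0.0853
grip_force: 0.0
```

```bash
python3 plan.py '[[0.4815,-0.2835,0.011,-78]]'
```

```text
t 3.1 at [ 0.4827 -0.2815  0.1505] ang -77.8 F [-0.7  0.3  0.2] gap 0.0853 q [ 0.14  0.43  0.42  1.88 -0.22  0.88 -0.68]
  shift [-0.0031  0.0037  0.2791] turn [-0.0002  0.      0.0006]
```

>>> play_rows:
  series: [-0.002,0.003,0.26,0,0,0,1,-0.002,0.003,0.26,0,0,0,1,-0.002,0.003,0.26,0,0,0,1,-0.002,0.003,0.279,0,0,0,1,-0.002,0.003,0.279,0,0,0,1]

```text
clock: 3.6
tcp_pos: [0.4813, -0.2823, 0.0106]
tool_rot: [-0.001, 0.994, 0.107, -0.001]
contact_force: [-0.3, -0.5, 0.2]
finger_gap: 0.0858
grip_force: 0.0
```

>>> play_rows:
  series: [0,0,0,0,0,0,0,0,0,0,0,0,0,0,0,0,0,0,0,0,0,0,0,0,0,0,0,0,0,0,0,0,0,0,0]
  force: 110

```text
clock: 4.1
tcp_pos: [0.4814, -0.2849, 0.0124]
tool_rot: [0.0, 0.995, 0.104, 0.0]
contact_force: [-1.2, 2.4, 10.0]
finger_gap: 0.0162
grip_force: 107.1
```

>>> play_rows:
  series: [0,0,0,0,0,0,0,0,0,0,0,0,0,0,0,0,0,0,0,0,0,0,0,0,0,0,0,0,0,0,0,0,0,0,0]

```text
clock: 4.6
tcp_pos: [0.4815, -0.2848, 0.0125]
tool_rot: [0.0, 0.995, 0.104, 0.001]
contact_force: [-1.3, 0.7, 6.2]
finger_gap: 0.016
grip_force: 107.2
```

>>> play_rows:
  series: [0,0,-0.2,0,0,0,0,0,0,-0.2,0,0,0,0,0,0,-0.2,0,0,0,0,0,0,-0.2,0,0,0,0,0,0,-0.2,0,0,0,0]

```text
clock: 5.1
tcp_pos: [0.48, -0.2837, 0.1103]
tool_rot: [-0.001, 0.995, 0.104, -0.001]
contact_force: [0.0, 0.4, -4.5]
finger_gap: 0.0165
grip_force: 108.3
```

```bash
python3 plan.py '[[0.5015,-0.043,0.11,-78]]'
```

```text
t 5.1 at [ 0.48   -0.2837  0.1103] ang -78.02 F [ 0.   0.4 -4.5] gap 0.0165 q [ 0.16  0.48  0.41  1.9  -0.26  0.81 -0.65]
  shift [ 0.1421 -0.4621  0.0012] turn [-0.0003  0.0003 -0.0001]
```

>>> play_rows:
  series: [0.142,-0.462,0,0,0,0,0,0.142,-0.462,0,0,0,0,0,0.142,-0.462,0,0,0,0,0,0.142,-0.462,0,0,0,0,0,0.142,-0.462,0,0,0,0,0]

```text
clock: 5.6
tcp_pos: [0.5008, -0.0408, 0.1096]
tool_rot: [-0.001, 0.994, 0.105, -0.002]
contact_force: [0.6, 0.9, -2.6]
finger_gap: 0.0161
grip_force: 108.3
```

>>> play_rows:
  series: [0,0,0,0,0,0,0,0,0,0,0,0,0,0]

```text
clock: 5.8
tcp_pos: [0.5013, -0.0425, 0.1099]
tool_rot: [-0.0, 0.994, 0.106, -0.002]
contact_force: [-0.9, -0.1, -1.7]
finger_gap: 0.0164
grip_force: 108.3
```

```bash
python3 plan.py; cat > c.py <<'E'
from h import *
import sys
n=sys.argv[1]
im,d,K,T=shot(n); np.savez(sys.argv[2]+".npz",im=im,d=d,K=K,T=T)
cv2.imwrite(f"pics/{sys.argv[2]}.png",cv2.resize(im,(768,576)))
P=cloud(d,K,T); V=im.max(2)
m=(V<70)&(P[...,2]>.10)&(P[...,2]<.18)&(abs(P[...,0]-.545)<.06)&(abs(P[...,1]+.034)<.06)
print(m.sum(), P[m].mean(0), np.percentile(P[m],[5,95],axis=0))
E
python3 c.py top mal1
```

```text
t 5.8 at [ 0.5013 -0.0425  0.1099] ang -77.83 F [-0.9 -0.1 -1.7] gap 0.0164 q [-0.28  0.4   0.38  2.04 -0.21  0.75 -1.14]c.py:8: RuntimeWarning: Mean of empty slice.
  print(m.sum(), P[m].mean(0), np.percentile(P[m],[5,95],axis=0))
  ret = um.true_divide(
Traceback (most recent call last):
  File "c.py", line 8, in <module>
    print(m.sum(), P[m].mean(0), np.percentile(P[m],[5,95],axis=0))
                                 ~~~~~~~~~~~~~^^^^^^^^^^^^^^^^^^^^
IndexError: index -1 is out of bounds for axis 0 with size 0
```

View pics/mal1.png

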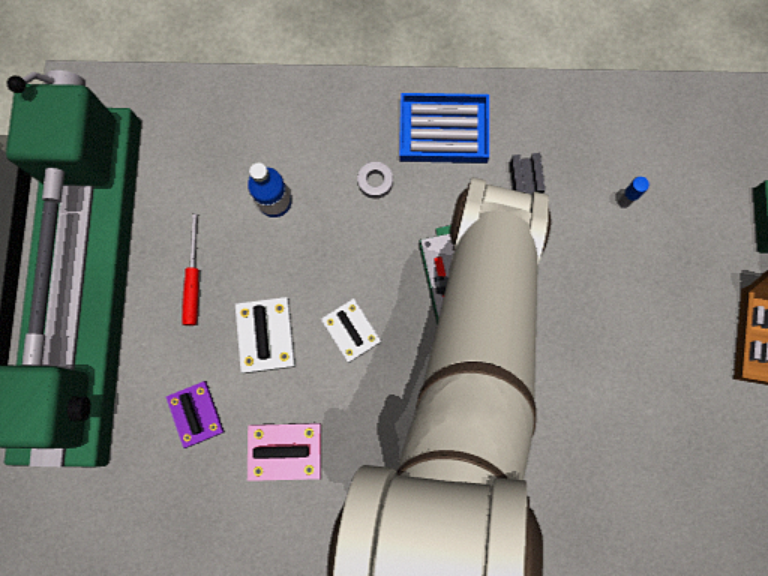

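The arm hides the fixture in the top view at about (490,250), so I'll check from the scene and wrist cameras.

```bash
cat > c.py <<'E'
from h import *
import sys
tag=sys.argv[1]; x0,y0,x1,y1=map(int,sys.argv[2].split(","))
a=[]
for n in ("scene","wrist"):
    im,d,K,T=shot(n); np.savez(f"{tag}_{n}.npz",im=im,d=d,K=K,T=T)
    a.append(im)
c=cv2.resize(a[0][y0:y1,x0:x1],(400,400)); b=cv2.resize(a[1],(400,300)); b=cv2.copyMakeBorder(b,0,100,0,0,cv2.BORDER_CONSTANT)
cv2.imwrite(f"pics/{tag}.png",np.hstack([c,b]))
E
python3 c.py mal2 160,150,280,270
```

```text
(no output)
```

View pics/mal2.png

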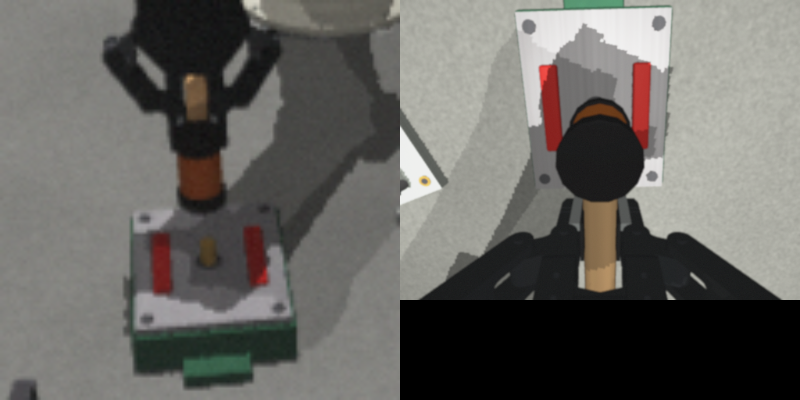

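The scene crop shows the mallet hanging upright over the pin, with the orange head at (200,175) and the pin at (207,250). The wrist view on the right has the head centred between the red pads. I'll check the head's axis numerically.

```bash
python3 - <<'E'
from h import *
f=np.load("mal2_wrist.npz"); im,d,K,T=f["im"],f["d"],f["K"],f["T"]; P=cloud(d,K,T)
m=(im.max(2)<60)&(d>0); m[:120]=0; m[262:]=0; m[:,:190]=0; m[:,320:]=0
z=P[...,2][m]; print(m.sum(),np.percentile(z,[10,50,90]))
m2=m&(abs(P[...,2]-np.median(z))<.02)
W=P[m2]; r=cv2.minEnclosingCircle(W[:,:2].astype(np.float32)*1000); print("top disc",W.mean(0).round(4),np.round(r[0],1),round(r[1],1))
c=np.linalg.lstsq(np.c_[W[:,:2]-W[:,:2].mean(0),np.ones(len(W))],W[:,2],rcond=None)[0]; print("slope x,y",c.round(3))
f=np.load("mal2_scene.npz"); im,d,K,T=f["im"],f["d"],f["K"],f["T"]; P=cloud(d,K,T)
h=cv2.cvtColor(im,cv2.COLOR_BGR2HSV)
m=(h[...,0]<25)&(h[...,0]>3)&(h[...,1]>120)&(P[...,2]>.1)&(P[...,2]<.2)&(abs(P[...,1]+.034)<.05)
v,u=np.nonzero(m); m[:]=0; s=(v>190)&(v<213)&(u>205)&(u<232); m[v[s],u[s]]=1
print("orange",m.sum(),P[m].mean(0).round(4),P[m].min(0).round(4),P[m].max(0).round(4))
m=(h[...,0]<38)&(h[...,0]>12)&(h[...,1]>110)&(P[...,2]>.042)&(P[...,2]<.07)&(abs(P[...,1]+.034)<.015); W=P[m]; print("pin",m.sum(),W.mean(0).round(4),W.min(0).round(4),W.max(0).round(4))
E
```

```text
10469 [0.15511745 0.15731716 0.1581124 ]
top disc [ 0.5477 -0.0348  0.1572] [546.1 -35.2] 18.0
slope x,y [-0.039 -0.005  0.157]
orange 149 [ 0.5583 -0.0316  0.1291] [ 0.5451 -0.0474  0.11  ] [ 0.5646 -0.0191  0.1495]
pin 26 [ 0.55   -0.032   0.0553] [ 0.5434 -0.0371  0.0469] [ 0.553  -0.0268  0.0631]
```

>>> play_rows:
  series: [0,0,0.06,0,0,0,0,0,0,0.07,0,0,0,0,0,0,0.076,0,0,0,0,0,0,0.08,0,0,0,0,0,0,0.084,0,0,0,0]
  force: 120

```text
clock: 6.45
tcp_pos: [0.5023, -0.0451, 0.0702]
tool_rot: [0.0, 0.995, 0.104, -0.0]
contact_force: [-5.1, -2.5, 4.4]
finger_gap: 0.0163
grip_force: 118.4
```

>>> play_rows:
  series: [0,0,0.003,0,0,0,0,0,0,0.006,0,0,0,0,0,0,0.009,0,0,0,0,0,0,0.009,0,0,0,0]

```text
clock: 6.85
tcp_pos: [0.5029, -0.0445, 0.0652]
tool_rot: [0.0, 0.995, 0.104, 0.0]
contact_force: [-3.3, -3.2, 4.0]
finger_gap: 0.0159
grip_force: 118.6
```

>>> play_rows:
  series: [0,0,0.003,0,0,0,0,0,0,0.006,0,0,0,0,0,0,0.006,0,0,0,0]

```text
clock: 7.15
tcp_pos: [0.5031, -0.0443, 0.0623]
tool_rot: [0.0, 0.995, 0.104, 0.0]
contact_force: [-5.0, -2.8, 7.7]
finger_gap: 0.0157
grip_force: 119.5
```

>>> play_rows:
  series: [0,0,0.003,0,0,0,0,0,0,0.006,0,0,0,0,0,0,0.006,0,0,0,0]

```text
clock: 7.45
tcp_pos: [0.5031, -0.0445, 0.0614]
tool_rot: [-0.0, 0.995, 0.104, 0.001]
contact_force: [-13.2, -4.0, 31.4]
finger_gap: 0.0162
grip_force: 123.1
```

>>> play_rows:
  series: [0,0,0.002,0,0,0,0,0,0,0.002,0,0,0,0]

```text
clock: 7.65
tcp_pos: [0.5031, -0.0446, 0.0611]
tool_rot: [-0.001, 0.995, 0.104, 0.001]
contact_force: [-16.6, -3.4, 39.1]
finger_gap: 0.0164
grip_force: 124.2
```

>>> play_rows:
  series: [0,0,-0.1,0,0,0,0,0,0,-0.1,0,0,0,0,0,0,-0.1,0,0,0,0]

```text
clock: 7.95
tcp_pos: [0.5042, -0.0426, 0.1088]
tool_rot: [-0.0, 0.994, 0.105, 0.002]
contact_force: [-0.1, -0.1, -2.7]
finger_gap: 0.0162
grip_force: 118.7
```

```bash
cat > pin.py <<'E'
from h import *
im,d,K,T=shot("scene"); P=cloud(d,K,T)
h=cv2.cvtColor(im,cv2.COLOR_BGR2HSV)
m=(h[...,0]<38)&(h[...,0]>12)&(h[...,1]>110)&(P[...,2]>.042)&(P[...,2]<.07)&(abs(P[...,1]+.034)<.015)&(abs(P[...,0]-.546)<.015); W=P[m]; print("pin",m.sum(),W.mean(0).round(4),W.min(0).round(4),W.max(0).round(4))
E
python3 pin.py; python3 plan.py '[[0.4815,-0.2848,0.11,-78],[0.4815,-0.2848,0.014,-78]]'
```

```text
pin 16 [ 0.5487 -0.0314  0.0492] [ 0.5438 -0.0366  0.0445] [ 0.5532 -0.0272  0.0523]
t 8.0 at [ 0.5029 -0.0426  0.1077] ang -77.94 F [-1.1  0.1 -3.4] gap 0.016 q [-0.28  0.4   0.38  2.04 -0.22  0.74 -1.13]
  shift [-0.1431  0.4647 -0.0051] turn [-0.0001 -0.0001  0.0002]
  shift [0.    0.    0.192] turn [0. 0. 0.]
```

The pin top now reads about 50 mm and the force rose sharply, so the pin is home. Next I'll put the mallet back.

>>> play_rows:
  series: [-0.143,0.465,0,0,0,0,0,-0.143,0.465,0,0,0,0,0,-0.143,0.465,0,0,0,0,0,-0.143,0.465,0,0,0,0,0,-0.143,0.465,0,0,0,0,0]

```text
clock: 8.5
tcp_pos: [0.4795, -0.2879, 0.1062]
tool_rot: [-0.001, 0.995, 0.104, -0.001]
contact_force: [0.4, 0.9, -2.7]
finger_gap: 0.016
grip_force: 118.4
```

>>> play_rows:
  series: [0,0,0.09,0,0,0,0,0,0,0.16,0,0,0,0,0,0,0.175,0,0,0,0,0,0,0.182,0,0,0,0,0,0,0.186,0,0,0,0]

```text
clock: 9.0
tcp_pos: [0.4815, -0.2861, 0.0152]
tool_rot: [0.0, 0.995, 0.105, 0.0]
contact_force: [0.2, -0.2, -0.5]
finger_gap: 0.0161
grip_force: 118.3
```

>>> play_rows:
  series: [0,0,0,0,0,0,0,0,0,0,0,0,0,0]

```text
clock: 9.2
tcp_pos: [0.4822, -0.2865, 0.0164]
tool_rot: [0.001, 0.995, 0.105, 0.001]
contact_force: [0.4, -0.3, -2.1]
finger_gap: 0.0162
grip_force: 118.3
```

>>> play_rows:
  series: [0,0,0.003,0,0,0,0,0,0,0.005,0,0,0,0,0,0,0.007,0,0,0,0,0,0,0.007,0,0,0,0]

```text
clock: 9.6
tcp_pos: [0.4812, -0.2863, 0.0126]
tool_rot: [-0.0, 0.995, 0.104, 0.0]
contact_force: [-2.1, 1.2, 6.2]
finger_gap: 0.0161
grip_force: 120.2
```

>>> play_rows:
  series: [0,0,0,0,0,0,1,0,0,0,0,0,0,1,0,0,0,0,0,0,1,0,0,0,0,0,0,1,0,0,0,0,0,0,1]

```text
clock: 10.1
tcp_pos: [0.4809, -0.2863, 0.0114]
tool_rot: [-0.0, 0.995, 0.104, -0.0]
contact_force: [0.3, -0.2, 0.9]
finger_gap: 0.0852
grip_force: 0.0
```

>>> play_rows:
  series: [0,0,-0.1,0,0,0,1,0,0,-0.36,0,0,0,1,0,0,-0.36,0,0,0,1,0,0,-0.36,0,0,0,1,0,0,-0.36,0,0,0,1]

```text
clock: 10.6
tcp_pos: [0.4838, -0.2882, 0.1967]
tool_rot: [0.002, 0.995, 0.104, 0.004]
contact_force: [0.9, -0.5, -0.9]
finger_gap: 0.0852
grip_force: 0.0
```

```bash
cat > mal.py <<'E'
from h import *
im,d,K,T=shot("scene"); P=cloud(d,K,T); h=cv2.cvtColor(im,cv2.COLOR_BGR2HSV)
b=(abs(P[...,1]+.28)<.05)&(P[...,0]>.36)&(P[...,0]<.57)&(P[...,2]>.015)&(P[...,2]<.09)
W=P[b]; print("mallet",W.min(0).round(3),W.max(0).round(3))
E
python3 mal.py; python3 plan.py '[[0.4342,0.3005,0.19,-81.3]]'
```

```text
mallet [ 0.398 -0.31   0.015] [ 0.546 -0.258  0.064]
t 10.65 at [ 0.4825 -0.287   0.194 ] ang -78.03 F [0.7 0.5 0.4] gap 0.0852 q [ 0.11  0.37  0.47  1.84 -0.2   0.97 -0.69]
  shift [ 0.0498 -0.3899  0.0018] turn [ 0.0004 -0.0007  0.003 ]
  shift [ 0.0423 -0.3907  0.0026] turn [0.    0.    0.003]
  shift [ 0.0349 -0.3915  0.0026] turn [0.    0.    0.003]
```

The mallet is standing on its face: its top is at about 62 mm and it is at its old place. Next, to the cover.

>>> play_rows:
  series: [0.05,-0.39,0,0,0,0.003,1,0.05,-0.39,0,0,0,0.003,1,0.05,-0.39,0,0,0,0.003,1,0.05,-0.39,0,0,0,0.003,1,0.05,-0.39,0,0,0,0.003,1]

```text
clock: 11.15
tcp_pos: [0.4632, -0.0826, 0.1895]
tool_rot: [-0.002, 0.995, 0.1, -0.002]
contact_force: [-0.0, -0.4, -0.7]
finger_gap: 0.0855
grip_force: 0.0
```

>>> play_rows:
  series: [0.042,-0.391,0,0,0,0.003,1,0.042,-0.391,0,0,0,0.003,1,0.042,-0.391,0,0,0,0.003,1,0.042,-0.391,0,0,0,0.003,1,0.042,-0.391,0,0,0,0.003,1]

```text
clock: 11.65
tcp_pos: [0.4468, 0.1123, 0.1901]
tool_rot: [-0.001, 0.996, 0.091, -0.001]
contact_force: [0.3, -0.2, -0.2]
finger_gap: 0.0853
grip_force: 0.0
```

>>> play_rows:
  series: [0.035,-0.391,0,0,0,0.003,1,0.035,-0.391,0,0,0,0.003,1,0.035,-0.391,0,0,0,0.003,1,0.035,-0.391,0,0,0,0.003,1,0.035,-0.391,0,0,0,0.003,1]

```text
clock: 12.15
tcp_pos: [0.4301, 0.3081, 0.19]
tool_rot: [-0.001, 0.997, 0.081, -0.001]
contact_force: [-0.5, -0.5, -0.2]
finger_gap: 0.0852
grip_force: 0.0
```

>>> play_rows:
  series: [0,0,0,0,0,0,1,0,0,0,0,0,0,1]

```text
clock: 12.35
tcp_pos: [0.4327, 0.2989, 0.1903]
tool_rot: [0.001, 0.997, 0.075, -0.001]
contact_force: [0.2, -0.6, 0.4]
finger_gap: 0.0855
grip_force: 0.0
```

```bash
cat > cov.py <<'E'
from h import *
import sys
# wrist view: plate and bar of the cover from the depth map; zp = height of plate top
zp=float(sys.argv[1]); zb=zp+.04
o=robot.get_obs(); p=np.array(o["tcp_pos"]); r=rot(o["tool_rot"])
im,d,K,T=shot("wrist"); P=cloud(d,K,T); cv2.imwrite(f"pics/{sys.argv[2]}.png",im); np.savez(sys.argv[2]+".npz",im=im,d=d,K=K,T=T,tcp=p)
V=im.max(2)
def rep(n,m,z):
    m=m.astype(np.uint8); k,l,s,c=cv2.connectedComponentsWithStats(m)
    if k<2: print(n,"none"); return
    i=1+s[1:,4].argmax(); v,u=np.nonzero(l==i); W=plane(np.c_[u,v],z,K,T)[:,:2]
    q=cv2.minAreaRect(W.astype(np.float32)*1000); Z=P[...,2][l==i]
    off=r.inv().apply(np.r_[np.array(q[0])/1000,p[2]]-p)*1000
    print(n,len(u),"rect",np.round(q[0],1),np.round(q[1],1),round(q[2],1),"z",np.median(Z).round(4),"px",(u.min(),v.min(),u.max(),v.max()),"tool xy mm",off[:2].round(1))
near=(np.hypot(P[...,0]-p[0],P[...,1]-p[1])<.1)
rep("plate",near&(abs(P[...,2]-zp)<.006)&(V>100),zp)
rep("bar",near&(abs(P[...,2]-zb)<.008)&(V<70),zb)
E
python3 cov.py 0.018 cov1; python3 plan.py '[[0.4342,0.3005,0.028,-81.3]]'
```

```text
plate 8953 rect [436.3 305.4] [119.6  89.9] 8.6 z 0.0178 px (np.int64(201), np.int64(98), np.int64(299), np.int64(219)) tool xy mm [ 4.6 -5.9]
bar 1871 rect [437.4 305.3] [88.2 16. ] 8.8 z 0.0574 px (np.int64(240), np.int64(120), np.int64(259), np.int64(220)) tool xy mm [ 5.6 -5.6]
t 12.4 at [0.4329 0.2988 0.1907] ang -81.44 F [ 0.  -0.3  0.5] gap 0.0851 q [-0.79  0.3   0.16  1.92 -0.06  0.93 -2.03]
  shift [ 0.0035 -0.0034  0.3253] turn [ 0.0003  0.0002 -0.0004]
```

>>> play_rows:
  series: [0.006,-0.0085,0.1,0,0,0,1,0.006,-0.0085,0.2,0,0,0,1,0.006,-0.0085,0.28,0,0,0,1,0.006,-0.0085,0.325,0,0,0,1,0.006,-0.0085,0.325,0,0,0,1]

```text
clock: 12.9
tcp_pos: [0.4329, 0.302, 0.0257]
tool_rot: [0.002, 0.997, 0.075, -0.003]
contact_force: [-1.1, -0.6, 0.1]
finger_gap: 0.0851
grip_force: 0.0
```

>>> play_rows:
  series: [0,0,0,0,0,0,1,0,0,0,0,0,0,0,0,0,0,0,0,0,0,0,0,0,0,0,0,0,0,0,0,0,0,0,0]
  force: 40

```text
clock: 13.4
tcp_pos: [0.4353, 0.3064, 0.0299]
tool_rot: [-0.001, 0.997, 0.076, 0.001]
contact_force: [-0.1, -0.4, -0.1]
finger_gap: 0.0286
grip_force: 0.0
```

>>> play_rows:
  series: [0,0,0,0,0,0,0,0,0,0,0,0,0,0,0,0,0,0,0,0,0,0,0,0,0,0,0,0]
  force: 100

```text
clock: 13.8
tcp_pos: [0.4353, 0.3058, 0.0299]
tool_rot: [-0.0, 0.997, 0.076, 0.0]
contact_force: [-2.1, -2.5, 7.6]
finger_gap: 0.0164
grip_force: 98.4
```

```bash
python3 cov.py 0.018 cov2; python3 plan.py
```

```text
plate 21325 rect [448.4 308.5] [95.3 89.9] 8.8 z 0.0178 px (np.int64(158), np.int64(129), np.int64(353), np.int64(303)) tool xy mm [13.3 -0.7]
bar 8134 rect [438.9 306.9] [87.9 20.7] 8.8 z 0.0575 px (np.int64(230), np.int64(183), np.int64(282), np.int64(372)) tool xy mm [ 3.8 -0.5]
t 13.85 at [0.4353 0.3058 0.0299] ang -81.29 F [-1.2 -1.9  8.3] gap 0.0163 q [-0.76  0.55  0.12  1.99 -0.11  0.6  -1.99]
```

>>> play_rows:
  series: [0,0,-0.05,0,0,0,0,0,0,-0.1,0,0,0,0,0,0,-0.15,0,0,0,0,0,0,-0.2,0,0,0,0,0,0,-0.2,0,0,0,0]

```text
clock: 14.35
tcp_pos: [0.4366, 0.3073, 0.1317]
tool_rot: [-0.002, 0.997, 0.076, 0.002]
contact_force: [1.1, 0.6, -4.6]
finger_gap: 0.0164
grip_force: 99.0
```

```bash
python3 plan.py '[[0.529,-0.0375,0.13,-76.8],[0.529,-0.0375,0.10,-76.8]]'
```

```text
t 14.35 at [0.4366 0.3073 0.1317] ang -81.27 F [ 1.1  0.6 -4.6] gap 0.0164 q [-0.79  0.39  0.15  1.95 -0.08  0.8  -2.01]
  shift [0.039  0.3548 0.0009] turn [-0.0004 -0.0008 -0.0062]
  shift [0.0251 0.3561 0.0017] turn [ 0.      0.     -0.0062]
  shift [ 0.   -0.    0.06] turn [0. 0. 0.]
```

>>> play_rows:
  series: [0.039,0.355,0,0,0,-0.0062,0,0.039,0.355,0,0,0,-0.0062,0,0.039,0.355,0,0,0,-0.0062,0,0.039,0.355,0,0,0,-0.0062,0,0.039,0.355,0,0,0,-0.0062,0]

```text
clock: 14.85
tcp_pos: [0.4811, 0.1269, 0.1274]
tool_rot: [0.002, 0.996, 0.091, -0.001]
contact_force: [1.0, 0.5, -4.1]
finger_gap: 0.0165
grip_force: 99.2
```

>>> play_rows:
  series: [0.025,0.09,0,0,0,-0.0062,0,0.025,0.18,0,0,0,-0.0062,0,0.025,0.27,0,0,0,-0.0062,0,0.025,0.33,0,0,0,-0.0062,0,0.025,0.356,0,0,0,-0.0062,0]

```text
clock: 15.35
tcp_pos: [0.5264, -0.0426, 0.1276]
tool_rot: [0.001, 0.994, 0.113, -0.001]
contact_force: [-0.7, 0.0, -3.4]
finger_gap: 0.0163
grip_force: 99.4
```

>>> play_rows:
  series: [0,0,0.03,0,0,0,0,0,0,0.06,0,0,0,0,0,0,0.06,0,0,0,0,0,0,0.06,0,0,0,0,0,0,0.06,0,0,0,0]

```text
clock: 15.85
tcp_pos: [0.5275, -0.0382, 0.0992]
tool_rot: [-0.0, 0.993, 0.115, 0.0]
contact_force: [0.3, -0.2, -4.3]
finger_gap: 0.0161
grip_force: 99.3
```

```bash
python3 plan.py '[[0.529,-0.0375,0.1,-76.8]]'; python3 c.py cv3 160,130,280,250
```

```text
t 15.85 at [ 0.5275 -0.0382  0.0992] ang -76.75 F [ 0.3 -0.2 -4.3] gap 0.0161 q [-0.17  0.44  0.24  1.98 -0.15  0.74 -1.19]
  shift [ 0.0031 -0.0007 -0.0015] turn [-0.     -0.0001  0.0001]
```

View pics/cv3.png

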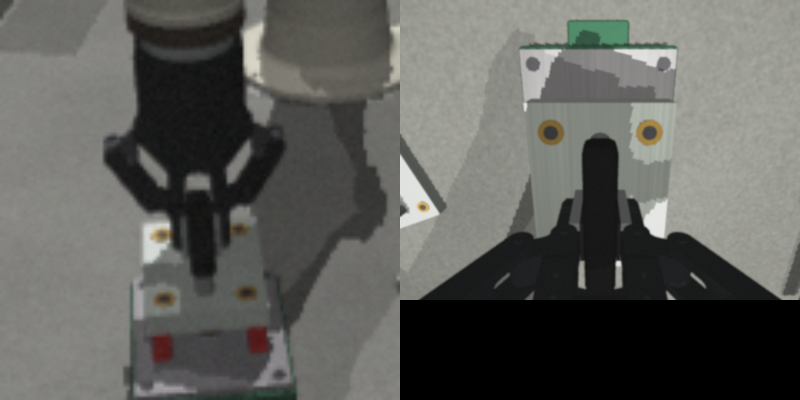

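The scene crop (left) shows the cover hovering short of centre along +x, with the pads visible in front. In the wrist view the plate's far edge is at v≈101, the steel's far edge at v≈46 and the sides at u≈526..677. I'll measure the plate against the steel in that same camera.

```bash
cat > rel.py <<'E'
from h import *
import sys
# relative pose of cover plate (known z) to fixture steel (z .04), both in the wrist view
def edges(tag,zp,Rz):
    f=np.load(tag+"_wrist.npz"); im,d,K,T=f["im"],f["d"],f["K"],f["T"]; P=cloud(d,K,T)
    Q=P[...,:2]@Rz  # fixture axes
    out={}
    ctr=np.array([.5455,-.0337])@Rz
    for n,z in (("plate",zp),("steel",.04)):
        m=(abs(P[...,2]-z)<.005)&(abs(Q-ctr)<.1).all(-1)
        W=Q[m]*1000
        xs=np.percentile(W[:,0],99.7)
        def side(s,lo,hi):
            e=[]
            for x in np.arange(lo,hi,2.):
                w=W[(abs(W[:,0]-x)<1.)]
                if len(w)>5: e.append((x,(w[:,1]*s).max()*s))
            e=np.array(e); k=np.polyfit(e[:,0],e[:,1],1); res=e[:,1]-np.polyval(k,e[:,0]); g=abs(res)<1.5
            k=np.polyfit(e[g,0],e[g,1],1); return np.degrees(np.arctan(k[0])),np.median(e[g,1]),g.sum()
        def far(lo,hi):
            e=[]
            for y in np.arange(lo,hi,2.):
                w=W[abs(W[:,1]-y)<1.]
                if len(w)>5: e.append((y,w[:,0].max()))
            e=np.array(e); k=np.polyfit(e[:,0],e[:,1],1); g=abs(e[:,1]-np.polyval(k,e[:,0]))<1.5
            k=np.polyfit(e[g,0],e[g,1],1); return np.degrees(np.arctan(-k[0])),np.median(e[g,1]),g.sum()
        c=ctr[1]*1000; L=35 if n=="steel" else 50
        out[n]=(far(c-38,c+38),side(1,xs-L,xs-6),side(-1,xs-L,xs-6)); print(n,np.median(P[...,2][m]).round(4),np.round(out[n],2).tolist())
    a,b=out["plate"],out["steel"]
    print("hole rel pin, fixture axes mm: x",round(a[0][1]-60-(b[0][1]-75),2),"y",round((a[1][1]+a[2][1])/2-(b[1][1]+b[2][1])/2,2),"widths",round(a[1][1]-a[2][1],1),round(b[1][1]-b[2][1],1))
t=np.radians(13.2); edges(sys.argv[1],float(sys.argv[2]),np.array([[np.cos(t),-np.sin(t)],[np.sin(t),np.cos(t)]]))
E
python3 rel.py cv3 0.087
```

```text
plate 0.0874 [[0.07, 565.27, 38.0], [0.22, -112.07, 22.0], [0.14, -202.01, 22.0]]
steel 0.0398 [[0.09, 595.82, 38.0], [0.02, -98.61, 15.0], [0.15, -212.47, 15.0]]
hole rel pin, fixture axes mm: x -15.55 y -1.5 widths 89.9 113.9
```

```bash
python3 - <<'E'
from h import *
f=np.load("cv3_wrist.npz"); im,d,K,T=f["im"],f["d"],f["K"],f["T"]; P=cloud(d,K,T)
t=np.radians(13.2); Rz=np.array([[np.cos(t),-np.sin(t)],[np.sin(t),np.cos(t)]])
for v in (75,90,110,150):
    r=P[v]; q=r[:,:2]@Rz*1000
    for u0 in (list(range(146,164,2)),list(range(340,362,2))):
        print(v,[(u,round(r[u,2]*1000),round(q[u,1]),im[v,u].tolist()) for u in u0])
g=cv2.cvtColor(im,cv2.COLOR_BGR2GRAY)
def dot(cx,cy,w,z):
    c=g[cy-w:cy+w,cx-w:cx+w]; m=(c<np.median(c)*.75)
    k,l,s,ce=cv2.connectedComponentsWithStats(m.astype(np.uint8)); i=l[w,w]
    if i==0: i=1+s[1:,4].argmax()
    px=ce[i]+[cx-w,cy-w]; X=plane(px,z,K,T)[0]; print(px.round(1),s[i,4],(X[:2]@Rz*1000).round(1))
dot(170,82,11,.04);dot(338,82,11,.04);dot(192,169,12,.0872);dot(319,169,12,.0872)
E
```

```text
75 [(146, 0, -82, [132, 139, 139]), (148, 1, -84, [133, 140, 139]), (150, -1, -85, [134, 141, 140]), (152, 1, -87, [123, 130, 125]), (154, 40, -99, [162, 165, 163]), (156, 39, -100, [178, 178, 181]), (158, 40, -101, [177, 178, 179]), (160, 41, -103, [178, 178, 180]), (162, 41, -104, [158, 158, 160])]
75 [(340, 40, -205, [118, 114, 115]), (342, 40, -206, [124, 122, 123]), (344, 41, -207, [171, 170, 173]), (346, 39, -209, [209, 210, 213]), (348, 40, -210, [211, 211, 214]), (350, 40, -211, [208, 210, 212]), (352, 40, -212, [197, 201, 200]), (354, 0, -224, [141, 150, 141]), (356, 0, -226, [150, 158, 157]), (358, 0, -227, [150, 158, 157]), (360, 1, -228, [148, 156, 154])]
90 [(146, 2, -82, [134, 140, 140]), (148, 0, -83, [133, 139, 139]), (150, 0, -84, [131, 139, 137]), (152, 0, -86, [130, 138, 136]), (154, 32, -96, [134, 141, 136]), (156, 40, -100, [175, 177, 177]), (158, 39, -100, [180, 180, 183]), (160, 40, -102, [179, 179, 182]), (162, 40, -103, [180, 181, 184])]
90 [(340, 39, -206, [162, 161, 163]), (342, 41, -207, [144, 143, 146]), (344, 40, -208, [155, 155, 157]), (346, 40, -209, [
[... 1038 characters left out ...]
2, -81, [140, 147, 146]), (154, -1, -83, [137, 144, 144]), (156, 1, -84, [136, 142, 142]), (158, 0, -86, [136, 144, 142]), (160, 86, -112, [130, 138, 135]), (162, 88, -113, [129, 135, 132])]
150 [(340, 88, -197, [171, 181, 174]), (342, 87, -198, [170, 180, 174]), (344, 87, -199, [163, 172, 166]), (346, 87, -200, [161, 170, 164]), (348, 87, -200, [164, 173, 167]), (350, 87, -201, [167, 177, 171]), (352, -1, -228, [160, 169, 166]), (354, 0, -229, [153, 160, 159]), (356, 0, -231, [149, 158, 157]), (358, 0, -232, [151, 159, 159]), (360, -1, -234, [149, 158, 157])]
[166.2  81.4] 76 [ 585.9 -105.9]
[333.8  88.6] 16 [ 582.1 -202.2]
[192.4 169.6] 215 [ 546.6 -127. ]
[319.1 169.7] 218 [ 546.6 -187.5]
```

>>> play_rows:
  series: [0.006,-0.0025,0.016,0,0,0,0,0.006,-0.0025,0.032,0,0,0,0,0.006,-0.0025,0.032,0,0,0,0,0.006,-0.0025,0.032,0,0,0,0,0.006,-0.0025,0.032,0,0,0,0]

```text
clock: 16.45
tcp_pos: [0.5299, -0.0372, 0.0829]
tool_rot: [0.0, 0.993, 0.115, -0.0]
contact_force: [0.5, 1.5, -4.2]
finger_gap: 0.0164
grip_force: 99.5
```

```bash
python3 plan.py; python3 c.py cv4 160,130,280,250; sed -i 's/(b\[0\]\[1\]-75)/(b[0][1]-72)/' rel.py; python3 rel.py cv4 0.071
python3 - <<'E'
from h import *
f=np.load("top0.npz"); im,d,K,T=f["im"],f["d"],f["K"],f["T"]
h=cv2.cvtColor(im,cv2.COLOR_BGR2HSV); m=((h[...,1]<40)&(h[...,2]>150)).astype(np.uint8); m[:145]=0;m[225:]=0;m[:,:270]=0;m[:,350:]=0
m=cv2.morphologyEx(m,cv2.MORPH_CLOSE,np.ones((3,3))); k,l,s,c=cv2.connectedComponentsWithStats(m); i=1+s[1:,4].argmax()
v,u=np.nonzero(l==i); print(cv2.minAreaRect((plane(np.c_[u,v],.04,K,T)[:,:2]*1000).astype(np.float32)))
E
```

```text
t 16.45 at [ 0.5299 -0.0372  0.0829] ang -76.82 F [ 0.5  1.5 -4.2] gap 0.0164 q [-0.17  0.47  0.23  1.98 -0.16  0.71 -1.18]
plate 0.0709 [[-0.01, 567.66, 38.0], [-0.17, -111.58, 22.0], [-0.06, -201.35, 22.0]]
steel 0.0398 [[0.13, 595.72, 37.0], [0.03, -98.59, 15.0], [-0.04, -212.56, 15.0]]
hole rel pin, fixture axes mm: x -16.06 y -0.89 widths 89.8 114.0
((540.4179077148438, -39.98335266113281), (207.1668701171875, 205.38397216796875), 1.1774652004241943)
```

>>> play_rows:
  series: [0,-0.0015,0.003,0,0,0,0,0,-0.0015,0.005,0,0,0,0,0,-0.0015,0.007,0,0,0,0,0,-0.0015,0.007,0,0,0,0]

```text
clock: 16.95
tcp_pos: [0.5297, -0.0362, 0.0799]
tool_rot: [-0.0, 0.993, 0.115, 0.0]
contact_force: [-1.8, 0.3, 1.5]
finger_gap: 0.0161
grip_force: 100.4
```

>>> play_rows:
  series: [0.004,0,0,0,0,0,0,0.008,0,0,0,0,0,0,0.012,0,0,0,0,0,0,0.016,0,0,0,0,0,0,0.02,0,0,0,0,0,0]

```text
clock: 17.45
tcp_pos: [0.5318, -0.0359, 0.0799]
tool_rot: [-0.001, 0.993, 0.114, -0.007]
contact_force: [-25.5, -3.6, 32.5]
finger_gap: 0.0163
grip_force: 104.6
```

>>> play_rows:
  series: [0.002,0,0,0,0,0,0,0.004,0,0,0,0,0,0,0.006,0,0,0,0,0,0]

```text
clock: 17.75
tcp_pos: [0.5323, -0.0358, 0.0799]
tool_rot: [-0.001, 0.993, 0.114, -0.01]
contact_force: [-31.3, -3.6, 38.6]
finger_gap: 0.0165
grip_force: 105.4
```

The slide jammed: the compliant arm turns forward push into downward push, and friction is high. I'll lift, touch down on the far (+x) side instead, where sliding back unloads the contact, and check the cover hasn't tilted in the grip.

>>> play_rows:
  series: [-0.02,0,-0.008,0,0,0,0,-0.02,0,-0.02,0,0,0,0,-0.02,0,-0.02,0,0,0,0,-0.02,0,-0.02,0,0,0,0]

```text
clock: 18.15
tcp_pos: [0.5338, -0.0352, 0.0897]
tool_rot: [0.0, 0.993, 0.115, 0.001]
contact_force: [0.1, -0.4, -4.6]
finger_gap: 0.0167
grip_force: 99.4
```

```bash
python3 plan.py; python3 c.py cv5 160,130,280,250; python3 rel.py cv5 0.075
cat > tilt.py <<'E'
from h import *
import sys
f=np.load(sys.argv[1]+"_wrist.npz"); im,d,K,T=f["im"],f["d"],f["K"],f["T"]; P=cloud(d,K,T)
m=(abs(P[...,2]-float(sys.argv[2]))<.006)&(im.max(2)>90)&(np.hypot(P[...,0]-.56,P[...,1]+.03)<.07); W=P[m]
c=np.linalg.lstsq(np.c_[W[:,:2]-W[:,:2].mean(0),np.ones(len(W))],W[:,2],rcond=None)[0]; print("tilt slope x,y, z",c.round(4),m.sum())
E
python3 tilt.py cv4 .071; python3 tilt.py cv5 .078
```

```text
t 18.15 at [ 0.5338 -0.0352  0.0897] ang -76.77 F [ 0.1 -0.4 -4.6] gap 0.0167 q [-0.17  0.46  0.23  1.97 -0.16  0.73 -1.19]
plate 0.0773 [[0.04, 571.53, 38.0], [0.22, -110.28, 22.0], [0.05, -200.23, 22.0]]
steel 0.0398 [[0.5, 595.68, 37.0], [0.26, -98.69, 15.0], [0.26, -212.47, 15.0]]
hole rel pin, fixture axes mm: x -12.15 y 0.32 widths 90.0 113.8
tilt slope x,y, z [-0.0016 -0.0001  0.0709] 20957
tilt slope x,y, z [0.0003 0.0008 0.0773] 21087
```

>>> play_rows:
  series: [0.03,0.0005,0,0,0,0,0,0.054,0.0005,0,0,0,0,0,0.054,0.0005,0,0,0,0,0,0.054,0.0005,0,0,0,0,0,0.054,0.0005,0,0,0,0,0]

```text
clock: 18.75
tcp_pos: [0.5581, -0.0299, 0.0891]
tool_rot: [0.0, 0.993, 0.115, -0.001]
contact_force: [0.2, 0.0, -3.9]
finger_gap: 0.0166
grip_force: 99.3
```

>>> play_rows:
  series: [0,0,0.01,0,0,0,0,0,0,0.016,0,0,0,0,0,0,0.019,0,0,0,0,0,0,0.02,0,0,0,0,0,0,0.02,0,0,0,0]

```text
clock: 19.25
tcp_pos: [0.5585, -0.0298, 0.0798]
tool_rot: [-0.0, 0.993, 0.115, -0.0]
contact_force: [-2.3, -0.4, 3.2]
finger_gap: 0.0162
grip_force: 100.7
```

>>> play_rows:
  series: [-0.004,0,0,0,0,0,0,-0.008,0,0,0,0,0,0,-0.012,0,0,0,0,0,0]

```text
clock: 19.55
tcp_pos: [0.5543, -0.031, 0.0799]
tool_rot: [0.0, 0.993, 0.115, 0.001]
contact_force: [2.9, 0.7, -1.3]
finger_gap: 0.0165
grip_force: 100.0
```

>>> play_rows:
  series: [-0.004,0,0.001,0,0,0,0,-0.008,0,0.001,0,0,0,0,-0.012,0,0.002,0,0,0,0]

```text
clock: 19.85
tcp_pos: [0.5497, -0.0322, 0.0798]
tool_rot: [0.0, 0.993, 0.115, 0.003]
contact_force: [7.1, 1.7, 4.0]
finger_gap: 0.0163
grip_force: 100.5
```

>>> play_rows:
  series: [-0.002,0,0.001,0,0,0,0,-0.004,0,0.001,0,0,0,0]

```text
clock: 20.05
tcp_pos: [0.5485, -0.0326, 0.0797]
tool_rot: [0.0, 0.993, 0.115, 0.003]
contact_force: [6.0, 0.5, 3.8]
finger_gap: 0.0166
grip_force: 100.6
```

>>> play_rows:
  series: [-0.002,0,0,0,0,0,0,-0.004,0,0,0,0,0,0]

```text
clock: 20.25
tcp_pos: [0.5436, -0.0334, 0.0779]
tool_rot: [0.0, 0.993, 0.115, 0.0]
contact_force: [5.2, 1.9, -2.7]
finger_gap: 0.0163
grip_force: 99.7
```

>>> play_rows:
  series: [-0.002,0,0,0,0,0,0,-0.004,0,0,0,0,0,0]

```text
clock: 20.45
tcp_pos: [0.5431, -0.0334, 0.078]
tool_rot: [0.0, 0.993, 0.115, 0.002]
contact_force: [9.6, 2.2, -4.8]
finger_gap: 0.0163
grip_force: 99.2
```

It has dropped in: z is down and x is blocked by the pin in the hole. Now I'll relieve the side load and press down.

>>> play_rows:
  series: [0.006,0,0.004,0,0,0,0,0.007,0,0.008,0,0,0,0,0.007,0,0.012,0,0,0,0]

```text
clock: 20.75
tcp_pos: [0.5442, -0.0331, 0.0722]
tool_rot: [-0.0, 0.993, 0.115, -0.001]
contact_force: [-1.3, 1.2, 9.5]
finger_gap: 0.0164
grip_force: 101.4
```

>>> play_rows:
  series: [0,0,0.004,0,0,0,0,0,0,0.008,0,0,0,0,0,0,0.008,0,0,0,0]

```text
clock: 21.05
tcp_pos: [0.5442, -0.033, 0.0699]
tool_rot: [-0.001, 0.993, 0.115, -0.001]
contact_force: [-5.8, 1.3, 21.5]
finger_gap: 0.0166
grip_force: 103.2
```

>>> play_rows:
  series: [-0.002,0,0.002,0,0,0,0,-0.002,0,0.003,0,0,0,0,-0.002,0,0.003,0,0,0,0,-0.002,0,0.003,0,0,0,0]

```text
clock: 21.45
tcp_pos: [0.5442, -0.033, 0.0698]
tool_rot: [-0.001, 0.993, 0.115, 0.0]
contact_force: [-7.9, 2.2, 31.0]
finger_gap: 0.0167
grip_force: 105.0
```

```bash
python3 plan.py; python3 c.py fin 140,130,280,270; python3 rel.py fin 0.058; python3 tilt.py fin .058; python3 mal.py
```

```text
t 21.45 at [ 0.5442 -0.033   0.0698] ang -76.82 F [-7.9  2.2 31. ] gap 0.0167 q [-0.17  0.51  0.22  1.95 -0.17  0.7  -1.18]
plate 0.0578 [[0.01, 582.6, 38.0], [0.16, -110.77, 22.0], [-0.23, -200.66, 22.0]]
steel 0.0398 [[0.23, 596.23, 38.0], [0.76, -98.54, 15.0], [-0.02, -212.6, 15.0]]
hole rel pin, fixture axes mm: x -1.64 y -0.15 widths 89.9 114.1
tilt slope x,y, z [-0.0001  0.0002  0.0578] 21366
mallet [ 0.396 -0.312  0.015] [ 0.546 -0.259  0.065]
```

View pics/fin.png

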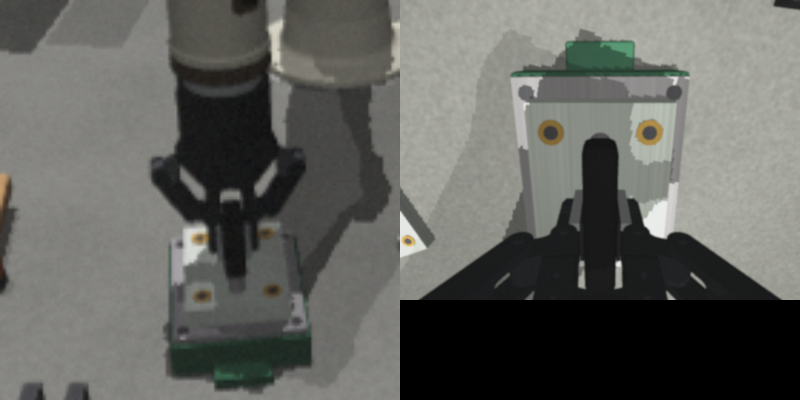

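The cover is flush (plate top at 57.8 mm, 58 expected), level and square, and centred over the pin at (235,265) in the scene crop. It is held down with about 35 N. Handing in.

```bash
python3 -c "
from bench import robot
print(robot.hand_in())"
```

```text
the job is handed in; nothing more can be done
None
```

The job is handed in, but the interface gave no verdict: the pin is home, the mallet is back on the table, and the cover is held flush, level and square over the pin; the first slide jammed, so I lifted it, touched down about 13 mm beyond the pin and slid it back on.

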